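# Sort transport tubes by weight

### The job

The three black transport tubes look alike, but some still hold a steel part and some are empty. Lift each one just clear of the bench to feel its weight (never higher than 20 cm), then lay the loaded ones in the lidded case and the empty ones in the open tray, flat on the bottom side by side and without dropping them. When all three are sorted, shut the case's lid fully; leave the tape roll, the sleeve and the spanner where they lie.

Things in the scene. Friction and masses are not known exactly. Their poses are not given: they have to be found in the camera images.
- tube_1_mid (a point): One of three look-alike black transport tubes: square section 28 mm with 30 mm square end caps, 130 mm long, lying flat along the robot's forward direction (within 7 degrees). The point is its centre, 15 mm above what it lies on; x along the tube, z up. An empty tube weighs about 0.12 kg, a loaded one 0.40 to 0.54 kg; nothing on the outside tells which, one or two of the three are loaded, and the content sits in the middle. Grip it across its 28 mm width at the middle.
- tube_2_mid (a point): One of three look-alike black transport tubes: square section 28 mm with 30 mm square end caps, 130 mm long, lying flat along the robot's forward direction (within 7 degrees). The point is its centre, 15 mm above what it lies on; x along the tube, z up. An empty tube weighs about 0.12 kg, a loaded one 0.40 to 0.54 kg; nothing on the outside tells which, one or two of the three are loaded, and the content sits in the middle. Grip it across its 28 mm width at the middle.
- tube_3_mid (a point): One of three look-alike black transport tubes: square section 28 mm with 30 mm square end caps, 130 mm long, lying flat along the robot's forward direction (within 7 degrees). The point is its centre, 15 mm above what it lies on; x along the tube, z up. An empty tube weighs about 0.12 kg, a loaded one 0.40 to 0.54 kg; nothing on the outside tells which, one or two of the three are loaded, and the content sits in the middle. Grip it across its 28 mm width at the middle.
- tube_1: The same tube as a whole: origin on its underside, 15 mm below the centre point.
- tube_2: The same tube as a whole: origin on its underside, 15 mm below the centre point.
- tube_3: The same tube as a whole: origin on its underside, 15 mm below the centre point.
- case: Grey plastic parts case, the box that has a hinged lid, standing left or right of the tubes: 175 x 200 x 46 mm (x, y, z) outside, 5 mm walls and 5 mm floor, open on top; fixed to the bench. Origin at the centre of its underside, z up, the 200 mm side along its y; its y points roughly to the robot's left (within 7 degrees). Its hinge line is its far (+x) top edge. It has room for three tubes side by side along its x, at y = -55, 0 and +55 mm.
- tray: Open aluminium tray without a lid, standing on the other side of the tubes: 175 x 200 x 46 mm (x, y, z) outside, 5 mm walls and 5 mm floor, open on top; fixed to the bench. Origin at the centre of its underside, z up, the 200 mm side along its y; its y points roughly to the robot's left (within 7 degrees). It has room for three tubes side by side along its x, at y = -55, 0 and +55 mm.
- lid (a joint): Angle of the case's lid in rad: 0 shut, grows as it opens, starts at about 1.65 to 1.85 (just past upright). The lid is a plain 6 mm plate the size of the case, with a small knob (about 40 mm high, under 40 mm wide) on its outside, halfway along, 145 mm from the hinge; its hinge is stiff, so that it stays at any angle and must be pushed all the way down (a few newtons at its free edge).
- lid_hinge (a point): Middle of the lid's hinge line, on the far top edge of the case; the line runs along the case's y. The open lid rises 175 mm from here, and shut it covers the case towards the robot.
- tape_1: Roll of black tape, 58 mm across, 19 mm high, lying behind the tubes; a bystander. Origin at the centre of its underside.
- black_sleeve: Black turned sleeve, 120 mm long, 56 mm thick, lying crosswise behind the tubes; a bystander. Origin at the centre of its underside.
- spanner_c: Small spanner, 164 mm long, lying at the far right; a bystander. Origin at the centre of its underside.

How it is judged:
By the outcome, as a careful person would: the job done as asked, in the order asked, and still so for the second after the job is handed in, with the robot touching nothing.
It also fails if it takes over 72 s, if anything falls off the work surface, if the arm or the gripper's body presses on something with over 40 N, if the wrist force passes 120 N, or if a joint passes its speed limit or range.

### The arm

A 6-joint arm with a two-finger parallel gripper is mounted at the origin on a cart in front of the work surface, level with it; the furniture and walls round the work are solid. World frame = base frame: x ahead of the robot, y to its left, z up, the work surface at z = 0. Lengths are in m, angles in rad, forces in N, time in s.
With the tool pointing down it reaches from about 0.35 to 0.975 m from the base axis. Payload 4.9 kg.
Tool frame: the origin (TCP) lies midway between the tips of the shut fingers; the grasp point (between the pads) lies 19 mm behind it; z points along the fingers, y is the line along which they close (so a half turn about z gives the same grasp; the last joint's range is limited). The gripper opens to 85 mm and grips with 20 to 120 N. Pads are 22 mm wide; open, the fingers measure 114 mm over their backs; the gripper's body (76 mm by 85 mm) begins 54 mm behind the grasp point. The pads swing forward as they close: fully open they stand 13 mm farther back than shut.
Start: joints at [-1.236, 0.053, 1.613, -0, 1.476, -0.119], TCP at [0.274, -0.562, 0.231] pointing down, gripper open.
Joint ranges: [-3.01, 3.01], [-1.01, 2.22], [0.06, 2.58], [-1.02, 4.17], [0.09, 2.62], [-3.14, 3.14]. Speed limits (rad/s): [2.57, 2.57, 3.14, 3.14, 3.14, 3.14].

### API

Orientations are given as a rotation vector (axis times angle).
In Python, from station import ctrl, optics, job gives the robot as it stands.
- The arm moves only by the shell command python3 -m jog 'ROWS' [OPENING] [FORCE]. ROWS is JSON, a list of rows, each a list of 2 entries, a list of its own where there are three numbers: the shift along the tool's x, y, z in m, then the turn, a rotation vector about the tool's x, y, z in rad. A call has 1 to 5 rows; each row is the pose to reach, as a shift and turn from the pose commanded when the call began, along the tool's axes at that moment; what a row does not reach only later rows make up. A row lasts 1/10 s, in which the tool goes at most 50 mm and 8.59 degrees, less where a joint would pass 70% of its speed; a pose out of reach is approached as far as the arm can. A call with a gripper value outside its range is refused whole. OPENING is the opening, from 0 (shut) to 1 (fully open), set as the call begins (- or left out, the last holds). The fingers move at their own pace and stop on an object; FORCE is the grip in N (left out, the last holds). Time passes only in rows, so rows that repeat a pose let the fingers close. It gives the time, the measured TCP pose, the force, the opening and the grip force at its end, in the units of the state.
- ctrl.get_obs(): the state, without advancing time (a new reading comes with each control period).
- optics.get_image(name): name is "scene" or "top" or "wrist"; returns a dict with "image" (384x512x3 uint8, blue, green, red), "fx", "fy", "cx", "cy" (pixels), "rvec" (rotation vector, rad) and "tvec" (3), from world to camera coordinates, as OpenCV has them; the wrist camera has in their place "mount" (4x4, takes a point from camera to tool coordinates, whose origin is the TCP and whose axes are the flange's). Camera axes: x right, y down, z forward; pixel columns grow to the right and rows downward; lengths in m; the calibration is good to about 2 mm. A picture is of the moment at which its call begins: read the wrist's pose just before it. There is no depth.
- job.finish_job(): hands the job in; it is judged then, once.
The state is a dict: "t": time; "q": joint angles; "dq": joint speeds; "effort": joint torques, N m; "tool_pos": TCP position; "tool_rot": TCP orientation; "contact_force": force on the tool from outside, world axes, zero at the start; "wrist_torque": the same for the moment, N m; "opening": finger opening in m; "grip_force": force on a finger pad.
Only numpy, scipy, OpenCV 4.12 (cv2) and the standard library are available. Lean on these libraries where they do the work, as an engineer would, in place of code of your own. Each camera call takes 0.05 s, during which the arm holds its last target. There are 200 camera calls.

## Working session

There is one attempt and no reset: what is moved stays moved. The work goes in short steps, Python scripts to look and compute and a shell command to move; the robot and the scene stay as the last step left them, time stands still between calls to the robot, and variables do not carry over. Pictures are saved under pics/ and viewed, at most 12 in all, crops included, and the job is handed in when it is done.

```bash
mkdir -p pics; ls
python3 - <<'E'
from station import ctrl, optics
import cv2,numpy as np
o=ctrl.get_obs()
for k,v in o.items(): print(k,np.round(v,3))
ims=[]
for n in("scene","top"):
    d=optics.get_image(n);cv2.imwrite(f"pics/{n}0.png",d["image"]);print(n,{k:np.round(v,4).tolist() for k,v in d.items() if k!="image"})
E
```

```text
pics
t 0.0
q [-1.236  0.053  1.614 -0.     1.476 -0.119]
dq [-0.001 -0.    -0.     0.     0.001  0.002]
effort [ 1.0000e-03 -3.9368e+01 -3.7018e+01 -0.0000e+00  7.0000e-03 -0.0000e+00]
tool_pos [ 0.274 -0.561  0.23 ]
tool_rot [-3.059 -0.706  0.   ]
contact_force [-0.013  0.205  0.687]
wrist_torque [-0.028  0.02  -0.013]
grip_force 0.0
opening 0.085
scene {'fx': 491.3029, 'fy': 491.3029, 'cx': 252.2267, 'cy': 186.534, 'rvec': [2.1255, -0.6467, 0.2991], 'tvec': [-0.5472, 0.1464, 1.5049]}
top {'fx': 468.0984, 'fy': 468.0984, 'cx': 258.6518, 'cy': 195.3405, 'rvec': [2.161, -2.1318, 0.1304], 'tvec': [-0.1842, 0.5461, 1.2851]}
```

View pics/top0.png

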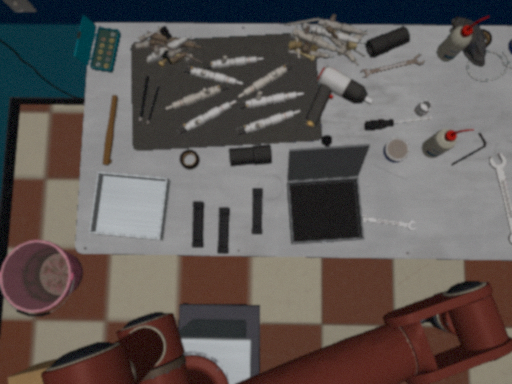

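View pics/scene0.png

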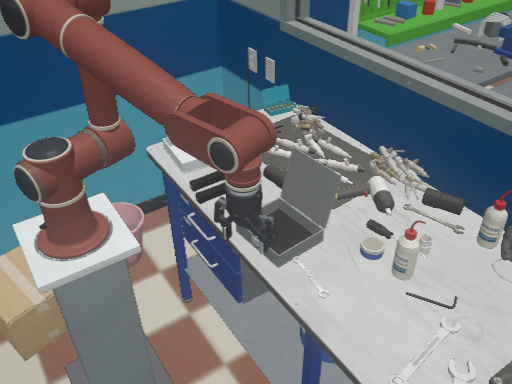

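The top view shows three tubes at about (198,224), (224,230) and (257,211). The tray is on the left at (130,206), and the case is on the right at (325,210) with its open lid above it.

```bash
cat > h.py <<'E'
from station import ctrl, optics
import cv2,numpy as np
from scipy.spatial.transform import Rotation as Ro
def ray(d,px,z):
    R=cv2.Rodrigues(np.array(d["rvec"],float))[0];t=np.array(d["tvec"],float).ravel()
    px=np.atleast_2d(px).astype(float)
    v=np.c_[(px[:,0]-d["cx"])/d["fx"],(px[:,1]-d["cy"])/d["fy"],np.ones(len(px))]@R
    c=-R.T@t; return c+v*((z-c[2])/v[:,2])[:,None]
def rect(P):
    (c,s,a)=cv2.minAreaRect((P[:,:2]*1000).astype(np.float32)); 
    return np.round(c,1),np.round(s,1),round(a,1)
def wristcam(d,o):
    T=np.eye(4);T[:3,:3]=Ro.from_rotvec(o["tool_rot"]).as_matrix();T[:3,3]=o["tool_pos"]
    W=np.linalg.inv(T@np.array(d["mount"])); d["rvec"]=cv2.Rodrigues(W[:3,:3])[0];d["tvec"]=W[:3,3];return d
def delta(p,yaw,o=None):
    """shift (tool axes) and turn to reach world TCP p, tool down, tool x at world angle yaw deg"""
    o=o or ctrl.get_obs();R=Ro.from_rotvec(o["tool_rot"])
    c,s=np.cos(np.radians(yaw)),np.sin(np.radians(yaw))
    G=Ro.from_matrix(np.array([[c,s,0],[s,-c,0],[0,0,-1]]))
    return np.round(R.inv().apply(np.array(p)-o["tool_pos"]),4),np.round((R.inv()*G).as_rotvec(),4)
E
python3 - <<'E'
from h import *
d=optics.get_image("top");g=cv2.cvtColor(d["image"],cv2.COLOR_BGR2GRAY)
def blobs(m,z,roi,mn):
    for c in cv2.findContours(m,cv2.RETR_EXTERNAL,cv2.CHAIN_APPROX_NONE)[0]:
        x,y,w,h=cv2.boundingRect(c)
        if cv2.contourArea(c)>mn and roi[0]<x+w/2<roi[2] and roi[1]<y+h/2<roi[3]: print((x,y,w,h),rect(ray(d,c[:,0],z)))
u=cv2.resize(g,None,fx=1,fy=1)
print("dark tubes");blobs(((g<75)*255).astype(np.uint8),.03,(180,180,275,255),100)
print("case");blobs(((g<135)*255).astype(np.uint8),.046,(280,140,370,245),500)
print("cam",ray(d,[[325,210]],0.),-cv2.Rodrigues(d["rvec"])[0].T@np.array(d["tvec"]).ravel())
for n,q in dict(tray=[[98,174],[168,178],[165,241],[93,234]],case=[[289,183],[357,179],[363,239],[292,243]]).items():
    P=ray(d,q,.046);print(n,np.round(P,3).tolist(),P.mean(0))
cv2.imwrite("pics/crop.png",cv2.resize(d["image"][140:260,80:380],None,fx=2.66,fy=2.66,interpolation=cv2.INTER_CUBIC))
E
```

```text
dark tubes
(218, 208, 11, 45) (array([450.3, -78.4]), array([ 26.4, 123.9]), 89.7)
(192, 202, 12, 45) (array([466.1,  -5.9]), array([124.1,  28.6]), 0.4)
(252, 189, 10, 45) (array([ 505.1, -171.3]), array([124.7,  25.3]), 0.8)
case
cam [[ 0.51320671 -0.36804586  0.        ]] [ 0.37264048 -0.19425976  1.34423441]
tray [[0.602, 0.278, 0.046], [0.593, 0.079, 0.046], [0.416, 0.081, 0.046], [0.433, 0.282, 0.046]] [0.51116607 0.17998113 0.046     ]
case [[0.583, -0.262, 0.046], [0.597, -0.452, 0.046], [0.429, -0.466, 0.046], [0.416, -0.271, 0.046]] [ 0.5063313  -0.36270286  0.046     ]
```

View pics/crop.png

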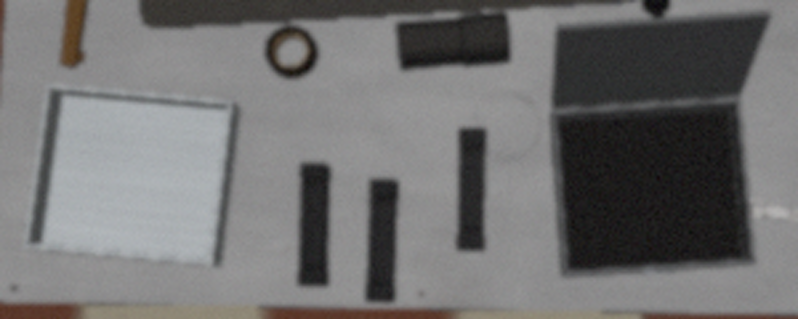

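Run:
```python
from h import *
d=optics.get_image("top")
for n,q in dict(tray=[[50,88],[236,102],[218,266],[30,242]],case=[[553,108],[740,98],[752,262],[564,273]]).items():
    P=ray(d,np.array(q)/2.66+[80,140],.046)[:,:2]
    yv=(P[0]+P[3]-P[1]-P[2])/2; xv=(P[0]+P[1]-P[2]-P[3])/2
    print(n,np.round(P,3).tolist(),P.mean(0).round(3),"w",np.linalg.norm(yv).round(3),"d",np.linalg.norm(xv).round(3),"yaw",np.degrees(np.arctan2(-yv[0],yv[1])).round(1),np.degrees(np.arctan2(xv[1],xv[0])).round(1))
o=ctrl.get_obs()
print(Ro.from_rotvec(o["tool_rot"]).as_matrix().round(3))
print(o["t"],delta([.505,-.171,.15],0))
```

```text
tray [[0.605, 0.276], [0.592, 0.077], [0.419, 0.089], [0.441, 0.287]] [0.514 0.182] w 0.199 d 0.169 yaw -5.0 -3.9
case [[0.59, -0.258], [0.603, -0.456], [0.431, -0.466], [0.417, -0.271]] [ 0.51  -0.363] w 0.196 d 0.173 yaw 4.0 3.7
[[ 0.899  0.438 -0.   ]
 [ 0.438 -0.899  0.001]
 [ 0.    -0.001 -1.   ]]
0.2 (array([ 0.3789, -0.2494,  0.0809]), array([-1.300e-03,  1.000e-04,  4.538e-01]))
```

```bash
python3 -m jog '[[[0.19,-0.125,0.04],[0,0,0.227]],[[0.19,-0.125,0.04],[0,0,0.227]],[[0.19,-0.125,0.04],[0,0,0.227]],[[0.379,-0.249,0.08],[0,0,0.454]],[[0.379,-0.249,0.08],[0,0,0.454]]]' 0.6 40; python3 -m jog '[[[0.189,-0.124,0.04],[0,0,0.22]],[[0.2,-0.14,0.04],[0,0,0.22]]]' | tail -3
python3 - <<'E'
from h import *
o=ctrl.get_obs();print(o["t"],o["tool_pos"],o["opening"],delta([.505,-.171,.15],0,o))
E
```

```text
t: 0.7
tool_pos: [0.399, -0.3505, 0.188]
tool_rot: [3.141, -0.008, 0.0]
contact_force: [0.5, -1.1, 0.5]
opening: 0.0513
grip_force: 0.0
contact_force: [1.7, -1.8, 0.6]
opening: 0.0516
grip_force: 0.0
0.9 [ 0.477111   -0.29757239  0.17227591] 0.05164548598859831 (array([-0.0011, -0.1296,  0.0222]), array([ 0.0006, -0.0004, -0.2249]))
```

```bash
python3 -m jog '[[[0,0,0],[0,0,0]],[[0,0,0],[0,0,0]]]'
python3 - <<'E'
from h import *
o=ctrl.get_obs();print(o["t"],delta([.505,-.171,.15],0,o))
E
```

```text
t: 1.1
tool_pos: [0.4767, -0.298, 0.1719]
tool_rot: [-3.123, 0.341, 0.002]
contact_force: [-0.7, -0.6, -0.7]
opening: 0.0513
grip_force: 0.0
1.1 (array([ 0.0003, -0.1301,  0.0219]), array([-0.0003,  0.0012, -0.2173]))
```

```bash
python3 -m jog '[[[0,-0.13,0.022],[0,0,-0.217]],[[0,-0.13,0.022],[0,0,-0.217]],[[0,-0.13,0.022],[0,0,-0.217]],[[0,-0.13,0.022],[0,0,-0.217]]]'
python3 - <<'E'
from h import *
o=ctrl.get_obs();d=wristcam(optics.get_image("wrist"),o);cv2.imwrite("pics/w1.png",d["image"])
g=cv2.cvtColor(d["image"],cv2.COLOR_BGR2GRAY);print(o["tool_pos"],np.array(d["mount"]).round(3).tolist())
for c in cv2.findContours(((g<75)*255).astype(np.uint8),cv2.RETR_EXTERNAL,cv2.CHAIN_APPROX_NONE)[0]:
    if cv2.contourArea(c)>500: print(cv2.boundingRect(c),rect(ray(d,c[:,0],.03)))
E
```

```text
t: 1.5
tool_pos: [0.5039, -0.1701, 0.1495]
tool_rot: [-3.14, 0.001, 0.002]
contact_force: [-0.2, -1.0, 0.3]
opening: 0.0513
grip_force: 0.0
[ 0.50390902 -0.17009968  0.14954358] [[-0.0, -0.954, -0.3, 0.078], [1.0, 0.0, -0.001, -0.001], [0.001, -0.3, 0.954, -0.142], [0.0, 0.0, 0.0, 1.0]]
(0, 171, 512, 213) (array([ 379.6, -169.2]), array([286. , 673.8]), 0.1)
(75, 156, 57, 116) (array([472.1, -12.1]), array([130.3,  40.6]), 0.6)
(243, 117, 29, 122) (array([ 511.2, -171.4]), array([ 26.9, 125.9]), 89.9)
(338, 99, 17, 167) (array([ 502.4, -261.1]), array([176.2,  12.7]), 4.3)
(355, 90, 157, 176) (array([ 507.7, -358.5]), array([173.9, 171.9]), 4.7)
(357, 0, 155, 94) (array([ 633.7, -329. ]), array([ 68.2, 138.2]), 4.6)
(154, 0, 153, 44) (array([ 652.1, -148.8]), array([127.6,  32. ]), 89.9)
(0, 0, 78, 57) (array([647.2,  14. ]), array([61.6, 42.2]), 89.9)
```

View pics/w1.png

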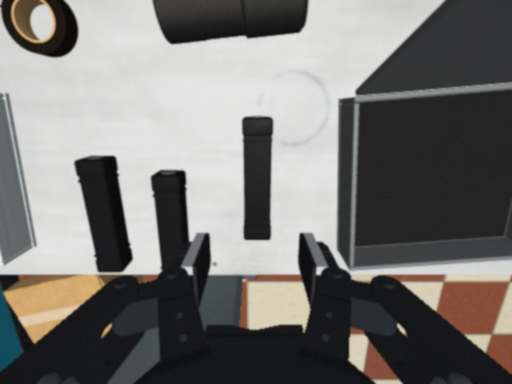

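```bash
python3 -m jog '[[[0.004,0.001,0.05],[0,0,0]],[[0.004,0.001,0.1],[0,0,0]],[[0.004,0.001,0.125],[0,0,0]],[[0.004,0.001,0.147],[0,0,0]],[[0.004,0.001,0.147],[0,0,0]]]'; python3 -m jog '[[[0,0,0],[0,0,0]],[[0,0,0],[0,0,0]],[[0,0,0],[0,0,0]],[[0,0,0],[0,0,0]]]' 0 40
```

```text
t: 2.05
tool_pos: [0.5056, -0.174, 0.0003]
tool_rot: [-3.139, 0.009, 0.01]
contact_force: [-1.4, 0.7, -0.5]
opening: 0.0513
grip_force: 0.0
t: 2.45
tool_pos: [0.51, -0.1745, 0.0055]
tool_rot: [3.139, -0.005, 0.004]
contact_force: [-1.9, -2.1, 4.6]
opening: 0.0269
grip_force: 40.8
```

```bash
python3 -m jog '[[[0,0,-0.02],[0,0,0]],[[0,0,-0.05],[0,0,0]],[[0,0,-0.065],[0,0,0]],[[0,0,-0.065],[0,0,0]],[[0,0,-0.065],[0,0,0]]]'; for i in 1 2 3; do python3 -m jog '[[[0,0,0],[0,0,0]]]' | sed -n '2p;4p;5p'; done; python3 -c "
from h import *
o=ctrl.get_obs();print(o['tool_pos'],o['contact_force'],o['effort'],delta([.508,-.310,.10],4.2,o))"
```

```text
t: 2.95
tool_pos: [0.5083, -0.1729, 0.0678]
tool_rot: [-3.141, 0.005, 0.001]
contact_force: [0.2, 0.3, -4.6]
opening: 0.0273
grip_force: 40.4
tool_pos: [0.5074, -0.1724, 0.0665]
contact_force: [0.1, -0.3, -3.4]
opening: 0.0271
tool_pos: [0.5076, -0.1726, 0.0666]
contact_force: [0.1, -0.2, -4.6]
opening: 0.0272
tool_pos: [0.508, -0.1728, 0.0672]
contact_force: [-0.0, 0.4, -4.0]
opening: 0.0273
[ 0.50797563 -0.17279797  0.06720337] [-0.02988397  0.36900291 -4.04465292] [ 1.26618941e-02 -3.53397989e+01 -3.49941695e+01 -1.43545298e-03
  1.59481389e-02 -6.84712950e-05] (array([ 0.0004,  0.1372, -0.0329]), array([-0.0011,  0.0019, -0.0765]))
```

```bash
python3 -m jog '[[[0,0.02,-0.025],[0,0,-0.01]],[[0,0.06,-0.033],[0,0,-0.03]],[[-0.001,0.105,-0.033],[0,0,-0.05]],[[-0.001,0.142,-0.033],[0,0,-0.075]],[[-0.001,0.142,-0.033],[0,0,-0.075]]]' |head -3;  python3 -m jog '[[[0,0,0],[0,0,0]],[[0,0,0],[0,0,0]]]'
python3 - <<'E'
from h import *
o=ctrl.get_obs();d=wristcam(optics.get_image("wrist"),o);cv2.imwrite("pics/w2.png",d["image"])
print(o["tool_pos"],delta([.5065,-.315,.012],4.2,o))
E
```

```text
t: 3.75
tool_pos: [0.5071, -0.3197, 0.1018]
tool_rot: [3.137, 0.106, 0.001]
t: 3.95
tool_pos: [0.5069, -0.3141, 0.1006]
tool_rot: [-3.138, -0.113, 0.002]
contact_force: [-0.3, -0.4, -3.7]
opening: 0.0266
grip_force: 41.2
[ 0.5068975  -0.31407559  0.10058124] (array([-0.0004,  0.001 ,  0.0886]), array([-0.0016,  0.0011, -0.0011]))
```

View pics/w2.png

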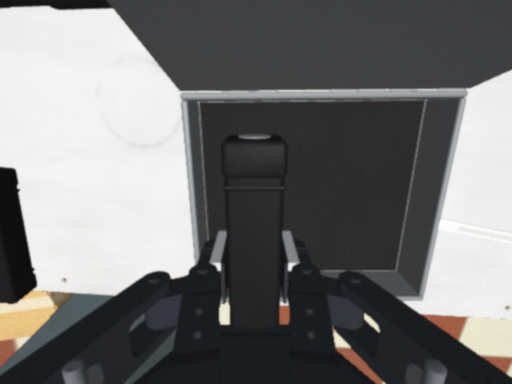

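Run:
```python
from h import *
o=ctrl.get_obs();d=wristcam(optics.get_image("wrist"),o)
P=ray(d,[[182,95],[466,91],[422,300]],.046)[:,:2];print(P.round(3),"centre",((P[0]+P[2])/2).round(3))
yv=P[0]-P[1];print(np.linalg.norm(yv),np.degrees(np.arctan2(-yv[0],yv[1])),np.linalg.norm(P[1]-P[2]))
```

```text
[[ 0.59  -0.257]
 [ 0.607 -0.451]
 [ 0.435 -0.466]] centre [ 0.513 -0.361]
0.19521881158783333 4.915438549427967 0.17205541649499537
```

```bash
python3 -m jog '[[[0.002,0,0.03],[0,0,0]],[[0.002,0,0.06],[0,0,0]],[[0.002,0,0.075],[0,0,0]],[[0.002,0,0.084],[0,0,0]],[[0.002,0,0.088],[0,0,0]]]';python3 -m jog '[[[0,0,0],[0,0,0]],[[0,0,0.001],[0,0,0]],[[0,0,0.001],[0,0,0]]]'
```

```text
t: 4.55
tool_pos: [0.5092, -0.3145, 0.013]
tool_rot: [-3.139, -0.114, 0.001]
contact_force: [-0.2, 0.9, -3.8]
opening: 0.0275
grip_force: 41.3
t: 4.85
tool_pos: [0.51, -0.3157, 0.0138]
tool_rot: [3.138, 0.113, 0.003]
contact_force: [0.5, 0.3, -3.8]
opening: 0.0274
grip_force: 41.3
```

```bash
python3 -m jog '[[[0,0,0.001],[0,0,0]],[[0,0,0.002],[0,0,0]],[[0,0,0.002],[0,0,0]]]' | sed -n '2p;4p';python3 -m jog '[[[0,0,0.001],[0,0,0]],[[0,0,0.002],[0,0,0]],[[0,0,0.002],[0,0,0]]]'| sed -n '2p;4p'
```

```text
tool_pos: [0.5093, -0.3151, 0.0106]
contact_force: [-0.3, 0.7, -3.7]
tool_pos: [0.5097, -0.3155, 0.0105]
contact_force: [-4.9, 2.1, 8.1]
```

```bash
python3 -m jog '[[[0,0,-0.001],[0,0,0]],[[0,0,-0.001],[0,0,0]],[[0,0,-0.001],[0,0,0]]]' 0.52 ; python3 -m jog '[[[0,0,-0.02],[0,0,0]],[[0,0,-0.06],[0,0,0]],[[0,0,-0.1],[0,0,0]],[[0,0,-0.11],[0,0,0]],[[0,0,-0.11],[0,0,0]]]' 
python3 -c "
from h import *
print(delta([.450,-.078,.11],0))"
```

```text
t: 5.75
tool_pos: [0.5097, -0.3153, 0.0099]
tool_rot: [3.139, 0.113, 0.001]
contact_force: [0.7, 1.0, 0.0]
opening: 0.0442
grip_force: 0.0
t: 6.25
tool_pos: [0.5108, -0.3162, 0.1224]
tool_rot: [3.136, 0.113, 0.007]
contact_force: [0.5, -0.1, -0.4]
opening: 0.0442
grip_force: 0.0
(array([-0.0436, -0.2419,  0.0113]), array([ 0.0036, -0.0042,  0.0719]))
```

```bash
python3 -m jog '[[[-0.01,-0.05,0],[0,0,0.02]],[[-0.02,-0.1,0],[0,0,0.04]],[[-0.03,-0.15,0.01],[0,0,0.06]],[[-0.035,-0.2,0.01],[0,0,0.07]],[[-0.041,-0.242,0.01],[0,0,0.072]]]' 0.6 | head -1;python3 -m jog '[[[0,0,0],[0,0,0]],[[0,0,0],[0,0,0]],[[0,0,0],[0,0,0]]]'
python3 - <<'E'
from h import *
o=ctrl.get_obs();d=wristcam(optics.get_image("wrist"),o)
g=cv2.cvtColor(d["image"],cv2.COLOR_BGR2GRAY);cv2.imwrite("pics/w3.png",d["image"])
for c in cv2.findContours(((g<75)*255).astype(np.uint8),cv2.RETR_EXTERNAL,cv2.CHAIN_APPROX_NONE)[0]:
    if cv2.contourArea(c)>500: print(cv2.boundingRect(c),rect(ray(d,c[:,0],.03)))
print(o["tool_pos"],delta([.453,-.078,.005],0,o))
E
```

```text
t: 6.75
t: 7.05
tool_pos: [0.4507, -0.0771, 0.1086]
tool_rot: [-3.141, 0.001, 0.002]
contact_force: [-0.1, -0.5, -1.2]
opening: 0.0514
grip_force: 0.0
(404, 256, 68, 20) (array([ 387.2, -249.6]), array([61.7, 20.5]), 90.0)
(486, 110, 26, 129) (array([ 469.1, -283.1]), array([114.8,  21.9]), 16.0)
(0, 103, 512, 281) (array([385.2, -77. ]), array([295.3, 568.1]), 0.0)
(445, 15, 67, 228) (array([ 501. , -257.8]), array([181.4,  35.5]), 4.7)
[ 0.45073832 -0.07712778  0.10857392] (array([0.0024, 0.0009, 0.1036]), array([-0.0001,  0.0014, -0.0008]))
```

View pics/w3.png

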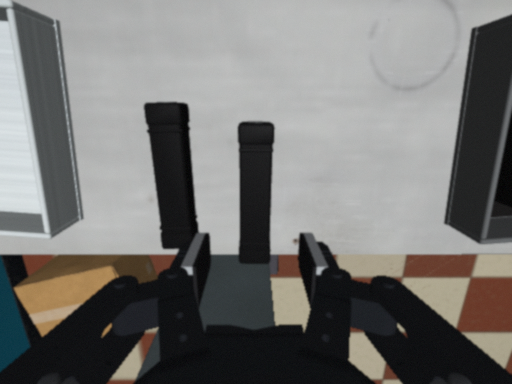

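```bash
python3 -m jog '[[[0.002,0.001,0.04],[0,0,0]],[[0.002,0.001,0.07],[0,0,0]],[[0.002,0.001,0.092],[0,0,0]],[[0.002,0.001,0.104],[0,0,0]],[[0.002,0.001,0.104],[0,0,0]]]'|sed -n '2p;4p'; python3 -m jog '[[[0,0,0],[0,0,0]],[[0,0,0],[0,0,0]],[[0,0,0],[0,0,0]],[[0,0,0],[0,0,0]]]' 0 40; python3 -m jog '[[[0,0,-0.02],[0,0,0]],[[0,0,-0.05],[0,0,0]],[[0,0,-0.075],[0,0,0]],[[0,0,-0.075],[0,0,0]],[[0,0,-0.075],[0,0,0]]]'|tail -2; for i in 1 2 3; do python3 -m jog '[[[0,0,0],[0,0,0]]]' | sed -n '2p;4p'; done; python3 -c "
from h import *
o=ctrl.get_obs();print(o['tool_pos'],o['contact_force'],delta([.51,.130,.10],-4.5,o),delta([.514,-.410,.10],4.3,o))"
```

```text
tool_pos: [0.4516, -0.078, 0.0036]
contact_force: [0.5, 0.2, 0.5]
t: 8.0
tool_pos: [0.4544, -0.0782, 0.0071]
tool_rot: [3.14, -0.0, 0.005]
contact_force: [-0.5, -1.5, 3.8]
opening: 0.0272
grip_force: 40.6
opening: 0.0269
grip_force: 40.0
tool_pos: [0.4518, -0.0771, 0.0788]
contact_force: [0.1, 0.8, -1.8]
tool_pos: [0.4517, -0.0771, 0.0787]
contact_force: [-0.6, -0.7, -0.8]
tool_pos: [0.4521, -0.0773, 0.0791]
contact_force: [0.2, 0.3, -1.5]
[ 0.45212218 -0.07728337  0.07914421] [ 0.1550286   0.3352381  -1.46284747] (array([ 0.0578, -0.2073, -0.0208]), array([-0.0007,  0.0024,  0.0784])) (array([ 0.0619,  0.3327, -0.0213]), array([-0.0009,  0.0024, -0.0752]))
```

```bash
python3 -m jog '[[[0.01,-0.04,-0.02],[0,0,0.02]],[[0.025,-0.085,-0.022],[0,0,0.04]],[[0.04,-0.13,-0.022],[0,0,0.06]],[[0.05,-0.17,-0.022],[0,0,0.07]],[[0.058,-0.211,-0.022],[0,0,0.078]]]' | head -1;python3 -m jog '[[[0,0,0],[0,0,0]],[[0,0,0],[0,0,0]],[[0,0,0],[0,0,0]]]'
python3 - <<'E'
from h import *
o=ctrl.get_obs();d=wristcam(optics.get_image("wrist"),o);cv2.imwrite("pics/w4.png",d["image"])
print(o["tool_pos"],delta([.510,.134,.014],-4.5,o))
E
```

```text
t: 9.3
t: 9.6
tool_pos: [0.5106, 0.1326, 0.1018]
tool_rot: [3.139, -0.124, -0.002]
contact_force: [0.3, -0.2, -1.1]
opening: 0.0272
grip_force: 40.4
[0.51058182 0.13264882 0.10181445] (array([-0.0006, -0.0014,  0.0878]), array([ 0.0006,  0.0012, -0.0003]))
```

View pics/w4.png

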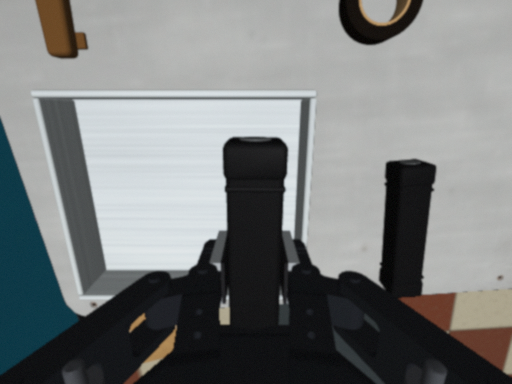

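Run:
```python
from h import *
o=ctrl.get_obs();d=wristcam(optics.get_image("wrist"),o)
P=ray(d,[[32,92],[317,93],[82,298]],.046)[:,:2];print(P.round(3),"centre",((P[1]+P[2])/2).round(3))
yv=P[0]-P[1];a=np.arctan2(-yv[0],yv[1]);print(np.linalg.norm(yv),np.degrees(a),np.linalg.norm(P[0]-P[2]))
c=(P[1]+P[2])/2
for s in(-.048,.048):
    p=c+s*np.array([-np.sin(a),np.cos(a)]);print(p,delta([*p,.014],np.degrees(a),o))
```

```text
[[0.611 0.28 ]
 [0.595 0.083]
 [0.441 0.292]] centre [0.518 0.188]
0.19738905733854145 -4.749885257427623 0.17065969952820742
[0.5142167  0.13968648] (array([ 0.003 , -0.0076,  0.088 ]), array([0.0005, 0.0009, 0.0034]))
[0.5221661  0.23535678] (array([ 0.0033, -0.1036,  0.088 ]), array([0.0005, 0.0009, 0.0034]))
```

```bash
python3 -m jog '[[[0.002,-0.007,0.02],[0,0,0]],[[0.002,-0.007,0.05],[0,0,0]],[[0.002,-0.007,0.07],[0,0,0]],[[0.002,-0.007,0.083],[0,0,0]],[[0.002,-0.007,0.087],[0,0,0]]]'|head -1;python3 -m jog '[[[0,0,0],[0,0,0]],[[0,0,0.001],[0,0,0]],[[0,0,0.001],[0,0,0]]]'| sed -n '2p;4p';python3 -m jog '[[[0,0,0.001],[0,0,0]],[[0,0,0.001],[0,0,0]]]'| sed -n '2p;4p'
```

```text
t: 10.2
tool_pos: [0.5146, 0.1403, 0.0157]
contact_force: [-0.2, 0.1, -1.0]
tool_pos: [0.5139, 0.1403, 0.0139]
contact_force: [-0.6, -1.3, -1.7]
```

```bash
python3 -m jog '[[[0,0,0.001],[0,0,0]],[[0,0,0.0015],[0,0,0]],[[0,0,0.0015],[0,0,0]]]'| sed -n '2p;4p';python3 -m jog '[[[0,0,0.001],[0,0,0]],[[0,0,0.0015],[0,0,0]],[[0,0,0.0015],[0,0,0]]]'| sed -n '2p;4p'
```

```text
tool_pos: [0.5137, 0.1403, 0.0121]
contact_force: [-1.0, 0.2, 0.2]
tool_pos: [0.514, 0.1404, 0.0121]
contact_force: [-4.9, -0.3, 8.4]
```

Contact with the tray floor. I'll release, rise, and go to the last tube.

```bash
python3 -m jog '[[[0,0,-0.001],[0,0,0]],[[0,0,-0.001],[0,0,0]],[[0,0,-0.001],[0,0,0]]]' 0.52 ; python3 -m jog '[[[0,0,-0.02],[0,0,0]],[[0,0,-0.06],[0,0,0]],[[0,0,-0.1],[0,0,0]],[[0,0,-0.1],[0,0,0]],[[0,0,-0.1],[0,0,0]]]' | sed -n '2p;4p'
python3 -c "
from h import *
print(delta([.469,-.006,.11],0))"
```

```text
t: 11.6
tool_pos: [0.5136, 0.1402, 0.0114]
tool_rot: [3.139, -0.123, 0.0]
contact_force: [0.9, -0.0, 0.0]
opening: 0.0444
grip_force: 0.0
tool_pos: [0.5145, 0.1403, 0.1127]
contact_force: [-0.9, -0.4, -0.3]
(array([-0.0339,  0.1494,  0.0025]), array([-0.0005, -0.0027, -0.0782]))
```

```bash
python3 -m jog '[[[-0.01,0.045,0],[0,0,-0.02]],[[-0.02,0.09,0],[0,0,-0.04]],[[-0.03,0.13,0.003],[0,0,-0.06]],[[-0.034,0.149,0.003],[0,0,-0.078]],[[-0.034,0.149,0.003],[0,0,-0.078]]]' 0.6 | head -1;python3 -m jog '[[[0,0,0],[0,0,0]],[[0,0,0],[0,0,0]]]'
python3 - <<'E'
from h import *
o=ctrl.get_obs();d=wristcam(optics.get_image("wrist"),o)
g=cv2.cvtColor(d["image"],cv2.COLOR_BGR2GRAY);cv2.imwrite("pics/w5.png",d["image"])
for r in range(110,240,20):
    xs=np.where(g[r]<75)[0];xs=xs[(xs>200)&(xs<310)];print(r,xs.min() if len(xs) else 0,xs.max() if len(xs) else 0,ray(d,[[xs.mean() if len(xs) else 0,r]],.03).round(3))
print(o["tool_pos"],delta([.469,-.006,.0055],0,o))
E
```

```text
t: 12.6
t: 12.8
tool_pos: [0.4678, -0.0048, 0.1077]
tool_rot: [-3.141, -0.001, 0.002]
contact_force: [0.2, 0.2, -0.4]
opening: 0.0515
grip_force: 0.0
110 0 0 [[0.545 0.196 0.03 ]]
130 236 271 [[ 0.529 -0.003  0.03 ]]
150 238 269 [[ 0.513 -0.003  0.03 ]]
170 238 269 [[ 0.497 -0.003  0.03 ]]
190 239 269 [[ 0.479 -0.003  0.03 ]]
210 240 269 [[ 0.461 -0.004  0.03 ]]
230 240 268 [[ 0.442 -0.003  0.03 ]]
[ 0.46779754 -0.00483231  0.10767539] (array([0.0013, 0.0012, 0.1022]), array([-0.0006,  0.0014,  0.0005]))
```

Tube A is at y ≈ -0.004 and straight, so I'll descend, grip and weigh it.

```bash
python3 -m jog '[[[0.001,0,0.04],[0,0,0]],[[0.001,0,0.07],[0,0,0]],[[0.001,0,0.092],[0,0,0]],[[0.001,0,0.102],[0,0,0]],[[0.001,0,0.102],[0,0,0]]]'|sed -n '2p;4p'; python3 -m jog '[[[0,0,0],[0,0,0]],[[0,0,0],[0,0,0]],[[0,0,0],[0,0,0]],[[0,0,0],[0,0,0]]]' 0 40; python3 -m jog '[[[0,0,-0.02],[0,0,0]],[[0,0,-0.05],[0,0,0]],[[0,0,-0.075],[0,0,0]],[[0,0,-0.075],[0,0,0]],[[0,0,-0.075],[0,0,0]]]'|tail -2; for i in 1 2 3; do python3 -m jog '[[[0,0,0],[0,0,0]]]' | sed -n '2p;4p'; done; python3 -c "
from h import *
o=ctrl.get_obs();print(o['tool_pos'],o['contact_force'],delta([.52,.232,.10],-4.6,o),delta([.514,-.410,.10],4.3,o))"
```

```text
tool_pos: [0.4679, -0.0048, 0.005]
contact_force: [0.2, 0.6, 0.5]
t: 13.75
tool_pos: [0.4706, -0.0057, 0.0082]
tool_rot: [-3.142, 0.0, -0.005]
contact_force: [-0.3, 1.3, 5.6]
opening: 0.0272
grip_force: 41.5
opening: 0.0273
grip_force: 40.8
tool_pos: [0.4671, -0.0054, 0.079]
contact_force: [0.3, 1.4, -5.2]
tool_pos: [0.4673, -0.0054, 0.0791]
contact_force: [0.2, -0.2, -5.1]
tool_pos: [0.468, -0.0055, 0.0799]
contact_force: [-0.1, -0.1, -5.0]
[ 0.46800847 -0.00551808  0.07991594] [-0.13363692 -0.07406536 -5.03684267] (array([ 0.0519, -0.2375, -0.0201]), array([-0.0003,  0.0028,  0.08  ])) (array([ 0.046 ,  0.4045, -0.0204]), array([-0.0005,  0.0028, -0.0753]))
```

```bash
python3 -m jog '[[[0.01,0.04,-0.02],[0,0,0]],[[0.015,0.085,-0.022],[0,0,0]],[[0.02,0.13,-0.022],[0,0,0]],[[0.03,0.175,-0.022],[0,0,-0.02]],[[0.03,0.22,-0.022],[0,0,-0.04]]]' | head -2;python3 -m jog '[[[0.005,0.045,0],[0,0,-0.02]],[[0.01,0.09,0],[0,0,-0.035]],[[0.013,0.13,0],[0,0,-0.035]],[[0.016,0.16,0],[0,0,-0.035]],[[0.016,0.184,0],[0,0,-0.035]]]'; python3 -m jog '[[[0,0,0],[0,0,0]],[[0,0,0],[0,0,0]]]'; python3 -c "
from h import *
o=ctrl.get_obs();print(delta([.514,-.410,.014],4.3,o))"
```

```text
t: 15.05
tool_pos: [0.4995, -0.2276, 0.103]
t: 15.55
tool_pos: [0.5221, -0.4109, 0.1022]
tool_rot: [-3.139, -0.116, 0.001]
contact_force: [-0.1, 0.3, -5.0]
opening: 0.0272
grip_force: 42.1
t: 15.75
tool_pos: [0.5218, -0.4088, 0.1021]
tool_rot: [-3.137, -0.116, 0.002]
contact_force: [1.1, 1.0, -5.4]
opening: 0.0274
grip_force: 42.3
(array([-0.0078,  0.0008,  0.0881]), array([-0.002 ,  0.0013, -0.0012]))
```

```bash
python3 -m jog '[[[-0.007,0,0.02],[0,0,0]],[[-0.007,0,0.05],[0,0,0]],[[-0.007,0,0.07],[0,0,0]],[[-0.007,0,0.083],[0,0,0]],[[-0.007,0,0.086],[0,0,0]]]'|head -1;python3 -m jog '[[[0,0,0],[0,0,0]],[[0,0,0.001],[0,0,0]],[[0,0,0.001],[0,0,0]]]'| sed -n '2p;4p';python3 -m jog '[[[0,0,0.001],[0,0,0]],[[0,0,0.0015],[0,0,0]],[[0,0,0.0015],[0,0,0]]]'| sed -n '2p;4p'
```

```text
t: 16.25
tool_pos: [0.5162, -0.4101, 0.0181]
contact_force: [-0.8, 0.3, -4.9]
tool_pos: [0.5153, -0.4095, 0.0151]
contact_force: [-0.2, 0.3, -4.9]
```

```bash
python3 -m jog '[[[0,0,0.001],[0,0,0]],[[0,0,0.0015],[0,0,0]],[[0,0,0.0015],[0,0,0]]]'| sed -n '2p;4p'
```

```text
tool_pos: [0.5153, -0.4094, 0.0134]
contact_force: [-0.4, -0.7, -4.3]
```

```bash
python3 -m jog '[[[0,0,0.0008],[0,0,0]],[[0,0,0.0012],[0,0,0]],[[0,0,0.0012],[0,0,0]]]'| sed -n '2p;4p'; python3 -m jog '[[[0,0,0.0005],[0,0,0]],[[0,0,0.0005],[0,0,0]]]'| sed -n '2p;4p'
```

```text
tool_pos: [0.5156, -0.4097, 0.0133]
contact_force: [-3.4, 1.8, 2.0]
tool_pos: [0.5156, -0.4097, 0.0133]
contact_force: [-4.8, 3.5, 6.5]
```

```bash
python3 -m jog '[[[0,0,-0.001],[0,0,0]],[[0,0,-0.001],[0,0,0]],[[0,0,-0.001],[0,0,0]]]' 0.52 |sed -n '2p;4p;5p'; python3 -m jog '[[[0,0,-0.02],[0,0,0]],[[0,0,-0.06],[0,0,0]],[[0,0,-0.11],[0,0,0]],[[0,0,-0.16],[0,0,0]],[[0,0,-0.21],[0,0,0]]]' | sed -n '2p;4p'
python3 -m jog '[[[0,0,-0.05],[0,0,0]],[[0,0,-0.06],[0,0,0]],[[0,0,-0.06],[0,0,0]],[[0,0,-0.06],[0,0,0]]]' | sed -n '1,4p'
python3 - <<'E'
from h import *
o=ctrl.get_obs();d=wristcam(optics.get_image("wrist"),o);t=optics.get_image("top")
cv2.imwrite("pics/m.png",np.hstack([cv2.resize(d["image"],(400,300)),cv2.resize(t["image"][120:270,80:380],(400,300),interpolation=cv2.INTER_CUBIC)[:300]]))
E
```

```text
tool_pos: [0.5157, -0.4098, 0.0131]
contact_force: [-0.2, 1.1, 0.3]
opening: 0.0446
tool_pos: [0.5152, -0.4093, 0.2246]
contact_force: [0.1, -0.8, 0.0]
t: 18.85
tool_pos: [0.515, -0.409, 0.2809]
tool_rot: [-3.138, -0.117, 0.002]
contact_force: [-0.9, 0.0, -0.9]
```

View pics/m.png

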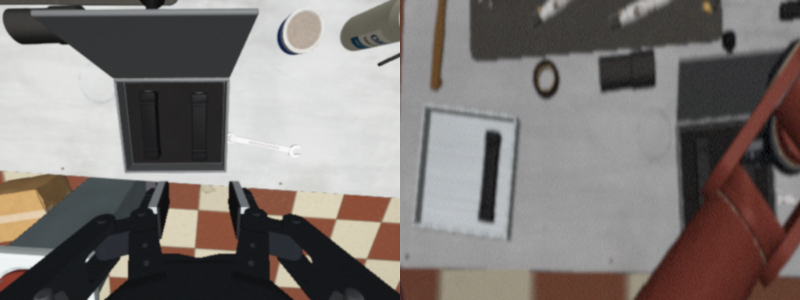

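The picture shows both loaded tubes side by side in the case, at (150,125) and (199,125) in the left half, and the empty one in the tray. Next I'll go over the lid and behind it, to the right of the knob.

```bash
python3 -m jog '[[[0.045,0.005,0],[0,0,0]],[[0.09,0.012,0],[0,0,0]],[[0.135,0.012,0],[0,0,0]],[[0.178,0.012,0],[0,0,0]],[[0.178,0.012,0],[0,0,0]]]' 0 20|sed -n '1,4p'; python3 -m jog '[[[0,0,0],[0,0,0]],[[0,0,0.04],[0,0,0]],[[0,0,0.08],[0,0,0]],[[0,0,0.09],[0,0,0]],[[0,0,0.09],[0,0,0]]]'
```

```text
t: 19.45
tool_pos: [0.6969, -0.4057, 0.2752]
tool_rot: [-3.133, -0.123, 0.008]
contact_force: [-0.5, -0.4, -1.9]
t: 19.95
tool_pos: [0.6914, -0.4075, 0.1892]
tool_rot: [-3.136, -0.116, 0.008]
contact_force: [0.6, 0.4, 0.4]
opening: 0.0001
grip_force: 0.0
```

```bash
python3 -m jog '[[[-0.025,0,0],[0,0,0]],[[-0.045,0,0],[0,0,0]],[[-0.06,0,0],[0,0,0]],[[-0.075,0,0],[0,0,0]],[[-0.09,0,0],[0,0,0]]]'|sed -n '1,4p'; python3 -m jog '[[[-0.013,0,0],[0,0,0]],[[-0.026,0,0.002],[0,0,0]],[[-0.038,0,0.006],[0,0,0]],[[-0.05,0,0.012],[0,0,0]],[[-0.062,0,0.018],[0,0,0]]]'|sed -n '1,4p'
```

```text
t: 20.45
tool_pos: [0.6047, -0.4161, 0.1978]
tool_rot: [3.135, 0.117, 0.009]
contact_force: [1.8, -0.7, -1.3]
t: 20.95
tool_pos: [0.5412, -0.4195, 0.1744]
tool_rot: [3.139, 0.117, -0.0]
contact_force: [0.2, -0.8, -0.3]
```

Run:
```python
from h import *
t=optics.get_image("scene")["image"];w=optics.get_image("wrist")["image"]
cv2.imwrite("pics/m2.png",np.hstack([cv2.resize(t[100:300,140:400],(400,308)),cv2.resize(w,(400,308))]))
```

```text
(no output)
```

View pics/m2.png

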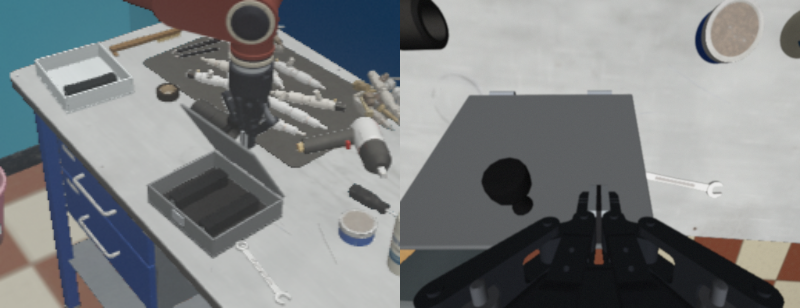

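The lid is following at about 60°. The knob is clear to the left of the fingers, so I'll continue along the arc.

```bash
python3 -m jog '[[[-0.012,0,0.007],[0,0,0]],[[-0.023,0,0.016],[0,0,0]],[[-0.035,0,0.028],[0,0,0]],[[-0.045,0,0.040],[0,0,0]],[[-0.055,0,0.054],[0,0,0]]]'|sed -n '1,4p'; python3 -m jog '[[[-0.008,0,0.014],[0,0,0]],[[-0.014,0,0.028],[0,0,0]],[[-0.018,0,0.040],[0,0,0]],[[-0.02,0,0.050],[0,0,0]],[[-0.02,0,0.055],[0,0,0]]]'|sed -n '1,4p'
```

```text
t: 21.55
tool_pos: [0.4865, -0.4236, 0.1198]
tool_rot: [3.139, 0.117, 0.0]
contact_force: [0.4, 0.6, 1.0]
t: 22.05
tool_pos: [0.4667, -0.4245, 0.0641]
tool_rot: [-3.138, -0.117, 0.002]
contact_force: [-1.2, 0.3, 0.5]
```

```bash
python3 -m jog '[[[0,0,0.004],[0,0,0]],[[0,0,0.008],[0,0,0]],[[0,0,0.01],[0,0,0]],[[0,0,0.01],[0,0,0]]]'|sed -n '2p;4p'; python3 -m jog '[[[0,0,0.002],[0,0,0]],[[0,0,0.002],[0,0,0]]]'|sed -n '2p;4p';  python3 -m jog '[[[0,0,0.001],[0,0,0]],[[0,0,0.001],[0,0,0]]]'|sed -n '2p;4p'
```

```text
tool_pos: [0.4676, -0.425, 0.0557]
contact_force: [0.3, -0.2, -0.3]
tool_pos: [0.4675, -0.4251, 0.0539]
contact_force: [0.2, 0.6, 0.1]
tool_pos: [0.4674, -0.4251, 0.0528]
contact_force: [0.2, -0.3, -0.2]
```

```bash
python3 -m jog '[[[0,0,0.001],[0,0,0]],[[0,0,0.002],[0,0,0]],[[0,0,0.002],[0,0,0]]]'|sed -n '2p;4p';  python3 -m jog '[[[0,0,0.001],[0,0,0]],[[0,0,0.002],[0,0,0]],[[0,0,0.002],[0,0,0]]]'|sed -n '2p;4p'
python3 - <<'E'
from h import *
t=optics.get_image("scene")["image"];w=optics.get_image("wrist")["image"]
cv2.imwrite("pics/m3.png",np.hstack([cv2.resize(t[100:300,140:400],(400,308)),cv2.resize(w,(400,308))]))
E
```

```text
tool_pos: [0.4675, -0.4252, 0.0524]
contact_force: [-3.7, 3.2, 7.7]
tool_pos: [0.4676, -0.4253, 0.0523]
contact_force: [-6.5, 5.7, 17.2]
```

View pics/m3.png

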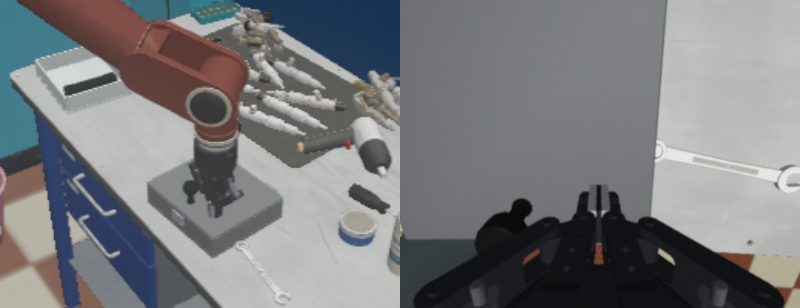

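The lid is flat and firm under 17 N, with its top at z ≈ 0.052 as expected when shut. I'll retreat straight up, check it from above and hand in.

```bash
python3 -m jog '[[[0,0,-0.01],[0,0,0]],[[0,0,-0.05],[0,0,0]],[[0,0,-0.1],[0,0,0]],[[0,0,-0.14],[0,0,0]],[[0,0,-0.14],[0,0,0]]]'|sed -n '1,4p'; python3 -m jog '[[[-0.03,0.04,0],[0,0,0]],[[-0.06,0.08,0],[0,0,0]],[[-0.09,0.12,0],[0,0,0]],[[-0.09,0.12,0],[0,0,0]],[[-0.09,0.12,0],[0,0,0]]]'|sed -n '1,4p'
python3 - <<'E'
from h import *
t=optics.get_image("scene")["image"];w=optics.get_image("top")["image"]
cv2.imwrite("pics/m4.png",np.hstack([cv2.resize(t[100:300,140:400],(400,308)),cv2.resize(w[110:260,80:420],(400,308))]))
E
```

```text
t: 24.05
tool_pos: [0.4702, -0.4283, 0.1978]
tool_rot: [3.128, 0.117, 0.014]
contact_force: [-0.2, -0.1, 1.3]
t: 24.55
tool_pos: [0.3856, -0.5519, 0.1876]
tool_rot: [-3.138, -0.114, 0.001]
contact_force: [0.1, 0.7, -0.4]
```

View pics/m4.png

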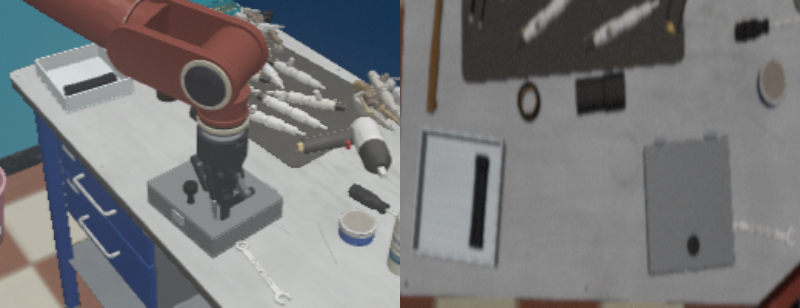

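The pictures show the lid shut flat on the case at (690,205), the empty tube in the tray at (480,200), and the bystanders where they were.

```bash
python3 -c "
from station import job
print(job.finish_job())"
```

```text
the job is handed in; nothing more can be done
None
```

I sorted all three tubes by weight (two loaded in the case, one empty in the tray), shut the case's lid fully, left the tape roll, sleeve and spanner untouched, and handed the job in at about 25 s; no verdict was returned.

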